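Take a hanging jar off the keyhole rack

TASK

Two white jars hang from the steel rack, each held by its thin neck in a keyhole slot. Take down the jar with the round knob: slide it along its slot to the wide end of the keyhole, lift it out upwards, and set it down gently, upright, in the round wooden tray (do not drop it in). Leave the other jar, the one with the flat bar knob, hanging where it is.

Things in the scene. Friction and masses are not known exactly. Their poses are not given: they have to be found in the camera images.
- rack: Fixed rack: level steel plate on 4 posts, top 100 mm above the table, 6 thick, x -90 to 75, y -105 to 105. Origin: on the table under the plate, z up. Two keyholes along x, at y = +50 and -50: eight-sided wide end 70 mm across centred at x = -40, slot 24 wide from it to x = +55. Wide ends face the robot (yaw within 35 deg). One jar hangs in each, either way round.
- jar_center (a point): Jar to take, round knob; 0.16 kg, 112 mm tall. Foot up: body d 44 x 50 mm, neck d 12 x 16, collar d 42 x 6, pale wood knob d 30 x 40. Point on its axis 56 mm above the foot (36 below knob middle), z up. Starts with collar on the plate, 65-85 mm from wide end's centre, foot 34 above table; rises 10 mm before the body meets the plate. Body and collar pass through the wide end: keep hold.
- other_jar_center (a point): Other hanging jar, to be left alone: same jar, but its pale wooden knob is a flat upright bar 50 x 14 mm, 40 mm tall. Point on its axis, 56 mm above its foot. Its knob's top is 146 mm above the table, so a jar carried over it needs its foot higher than that.
- tray: Round shallow wooden tray fixed to the table, 170 mm outer diameter, rim 12 mm high and 5 mm thick, floor 5 mm thick. Origin: centre of its underside, on the table; the floor's top is 5 mm above it.

How it is judged:
On the way, in this order (a step that is already met when the one before it is completed fails the run):
1. the round-knobbed jar, still through the plate, has been slid to the wide end of its keyhole (x of jar_center in the frame of rack between -0.062 and -0.018 m and height (world z) of jar_center below 0.14 m), for 0.1 s.
2. the jar is lifted clear above the plate, held by the gripper (height (world z) of jar_center above 0.16 m and contact force between jar and the fingers above 0.3 N), for 0.1 s.
At the end, for the whole second after the job is handed in: The round-knobbed jar stands upright (within 10 degrees) and still on the floor of the tray, its axis within 62 mm of the tray's centre (anywhere inside the rim), and the bar-knobbed jar still hangs within 20 mm of where it was (horizontal distance between jar_center and tray below 0.062 m and height (world z) of jar_center between 0.055 and 0.067 m and angle between jar_center's own z axis and vertical below 0.17 rad and linear speed of jar below 0.02 m/s and distance of other_jar_center from where it was at the start of the episode below 0.02 m); the robot touches nothing.
It fails at once if the other jar is moved more than 20 mm (distance of other_jar_center from where it was at the start of the episode above 0.02 m).
It fails at once if the jar is let go with its foot more than 30 mm above the tray's floor (dropped) (horizontal distance between jar_center and tray below 0.1 m and height (world z) of jar_center above 0.091 m and contact force between jar and the fingers below 0.1 N).
It also fails if it takes over 43 s, if anything falls off the work surface, if the arm or the gripper's body presses on something with over 40 N, if the wrist force passes 120 N, or if a joint passes its speed limit or range.

ROBOT

A 7-joint arm with a two-finger parallel gripper is mounted at the origin on the work surface. World frame = base frame: x ahead of the robot, y to its left, z up, the work surface at z = 0. Lengths are in m, angles in rad, forces in N, time in s.
With the tool pointing down it reaches from about 0.425 to 0.875 m from the base axis. Payload 4.7 kg.
Tool frame: the origin (TCP) lies at the very end of the fingers, on their centre line; the grasp point (between the pads) lies robot.tcp_to_grasp behind it (robot.tcp_to_grasp is the distance from the TCP to the grasp point, in m); z points along the fingers, x is the direction in which the jaws open and shut, and the axes are right-handed (so a half turn about z gives the same grasp; the last joint's range is limited). The gripper opens to 85 mm and grips with 20 to 120 N. Pads are 22 mm wide; open, the fingers measure 114 mm over their backs; the gripper's body (76 mm by 85 mm) begins 54 mm behind the grasp point. The pads swing forward as they close: fully open they stand 13 mm farther back than shut.
Start: joints at [1.3, 0.321, -0.07, 1.45, 0.023, 1.371, -0.057], TCP at [0.183, -0.624, 0.231] pointing down, gripper open.
Joint ranges: [-2.86, 2.86], [-0.3, 2.09], [-1.38, 1.24], [0.06, 2.45], [-1.56, 4.7], [0.09, 2.05], [-2.69, 2.69]. Speed limits (rad/s): [2.57, 2.57, 3.14, 3.14, 3.14, 3.14, 3.14].

INTERFACE

Orientations are given as a unit quaternion [x, y, z, w].
In Python, from workcell import robot, optics, finish_job gives the robot as it stands.
- The arm moves only by the tool drive_tool, never from a script. Its argument "moves" is a list of rows, each a list of 3 entries, a list of its own where there are three numbers: the finger opening in m, from 0 to 0.0854, then the shift along the tool's x, y, z in m, then the turn, a rotation vector about the tool's x, y, z in degrees. In form: [[claw, [x, y, z], [wx, wy, wz]], ...]. A call has 1 to 8 rows; each row shifts and turns the pose as measured when the row begins, along the tool's axes as they then stand; what a row does not reach is not made up. A row lasts 1/12 s, in which the tool goes at most 41.7 mm and 7.16 degrees, less where a joint would pass 70% of its speed; a pose out of reach is approached as far as the arm can. A call is refused whole if a number of a shift passes 0.0417 or a number of a turn 7.16, either way. A call with a gripper value outside its range is refused whole. The fingers move at their own pace and stop on an object; the grip force is fixed at half the most. Time passes only in rows, so rows that do not move let the fingers close. It gives the time, the measured TCP pose, the force and the opening at its end, in the units of the state.
- robot.get_state(): the state, without advancing time (a new reading comes with each control period).
- optics.camera(name): name is "scene" or "top" or "wrist"; returns a dict with "frame" (384x512x3 uint8, blue, green, red), "camera_matrix" (3x3 intrinsics, pixels), "R" (3x3) and "t" (3): a world point X has camera coordinates R X + t. Camera axes: x right, y down, z forward; pixel columns grow to the right and rows downward; lengths in m; the calibration is good to about 2 mm. The wrist camera is an equidistant fisheye: a pixel r from the principal point sees the ray r / f radians off the axis. A picture is of the moment at which its call begins. There is no depth.
- finish_job(): hands the job in, once; it reports no verdict.
Trained networks look in a picture, given as the dict that the camera call returned (one of the last four; its "shot" number tells which), for a name from the list of things; names that differ only in an ending like _2 or _b are one class to them, and where a whole thing is asked for, a point or a joint stands for the part that bears it (a point fixed in the world has none). Each returns a list of dicts, best first, with "conf" (0 to 1); they miss things now and then, are a little off and sometimes report something else, mostly with a low value. They report only what shows in the picture. A call takes as long as a camera call.
- optics.outline_of(target, picture): "mask" (384x512 bool, what is visible of it) and "rect" ([centre column, centre row, width, height] in pixels, round what is visible of it).
The state is a dict: "t": time; "joint_pos": joint angles; "qvel": joint speeds; "tau": joint torques, N m; "ee_pos": TCP position; "orientation": TCP orientation; "force": force on the tool from outside, world axes, zero at the start; "torque": the same for the moment, N m; "finger_gap": finger opening in m.
Only numpy, scipy, OpenCV 4.12 (cv2) and the standard library are available. Lean on these libraries where they do the work, as an engineer would, in place of code of your own. Each camera call takes 0.05 s, during which the arm holds its last target.

## Working session

There is one attempt and no reset: what is moved stays moved. The work goes in short steps, Python scripts to look and compute and a tool call to move; the robot and the scene stay as the last step left them, time stands still between calls to the robot, and variables do not carry over. Pictures are saved under pics/ and viewed, and the job is handed in when it is done.

Besides the shell and the picture viewer there is one more tool, called by a JSON object that holds its "name" and its "arguments", one argument or row to a line. drive_tool: Moves the arm, as the interface text tells. Its arguments: {"type":"object","properties":{"moves":{"type":"array"}},"required":["moves"]}

```bash
mkdir -p pics
python3 - <<'E'
from workcell import robot, optics
import cv2,pickle
s=robot.get_state();print({k:s[k] for k in ('t','ee_pos','orientation','force','finger_gap','joint_pos')});print(robot.tcp_to_grasp)
d={}
for n in ("scene","top"):
    p=optics.camera(n);cv2.imwrite(f'pics/{n}0.png',p['frame']);d[n]=p
    for t in ("rack","jar_center","other_jar_center","tray"):
        try:
            r=optics.outline_of(t,p);print(n,t,[(x['conf'],x['rect']) for x in r][:3]); d[n+t]=r
        except Exception as e: print(n,t,e)
pickle.dump(d,open('d0.pkl','wb'))
E
```

```text
{'t': 0.0, 'ee_pos': array([ 0.18239335, -0.62329899,  0.23019709]), 'orientation': array([ 8.00301488e-01, -5.99596981e-01, -8.37630810e-04, -5.36765191e-04]), 'force': array([-0.05716246,  0.5535987 ,  0.15094266]), 'finger_gap': 0.08545350235087971, 'joint_pos': array([ 1.30011739,  0.32183721, -0.07008536,  1.45170931,  0.02264492,
        1.37082269, -0.0569191 ])}
0.0187
scene rack [(0.65, [154.5, 220.6, 151.0, 142.5])]
scene jar_center [(0.61, [186.9, 193.1, 22.0, 30.2])]
scene other_jar_center [(0.93, [143.6, 230.1, 29.1, 34.9]), (0.3, [187.9, 191.3, 23.4, 34.5])]
scene tray [(0.75, [313.9, 184.6, 83.5, 66.6])]
top rack [(0.9, [326.6, 189.8, 132.0, 113.6])]
top jar_center [(0.66, [296.1, 185.7, 17.8, 22.0])]
top other_jar_center [(0.87, [346.8, 165.3, 25.3, 31.2])]
top tray [(0.62, [170.1, 180.3, 81.1, 77.7])]
```

View pics/scene0.png

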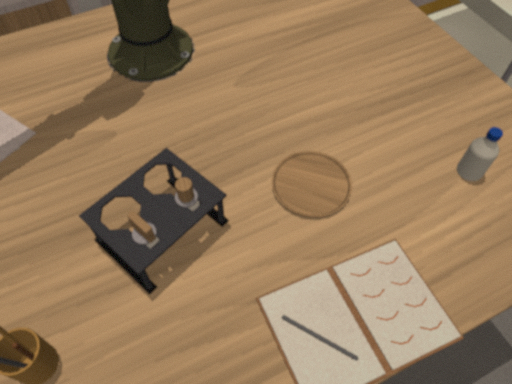

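View pics/top0.png

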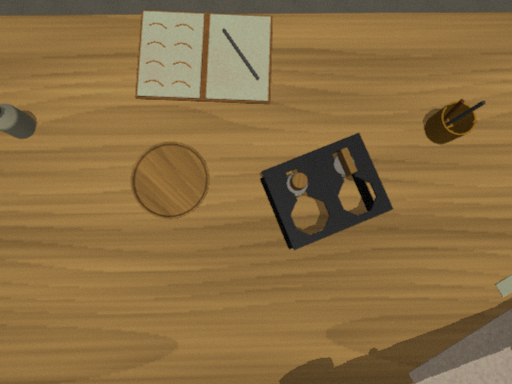

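Run:
```python
import cv2,pickle
d=pickle.load(open('d0.pkl','rb'))
f=d['top']['frame'];c=f[120:260,250:400];cv2.imwrite('pics/top0c.png',cv2.resize(c,None,fx=4.2,fy=4.2,interpolation=cv2.INTER_CUBIC))
print(d['top']['R'],d['top']['t'],d['top']['camera_matrix'])
```

```text
[[-0.01960317 -0.99961364  0.01970513]
 [-0.99006908  0.01666428 -0.13959051]
 [ 0.1392082  -0.02224586 -0.99001323]] [-0.01211969  0.54929041  0.86430109] [[431.48656189   0.         253.04007371]
 [  0.         431.48656189 182.17134908]
 [  0.           0.           1.        ]]
```

View pics/top0c.png

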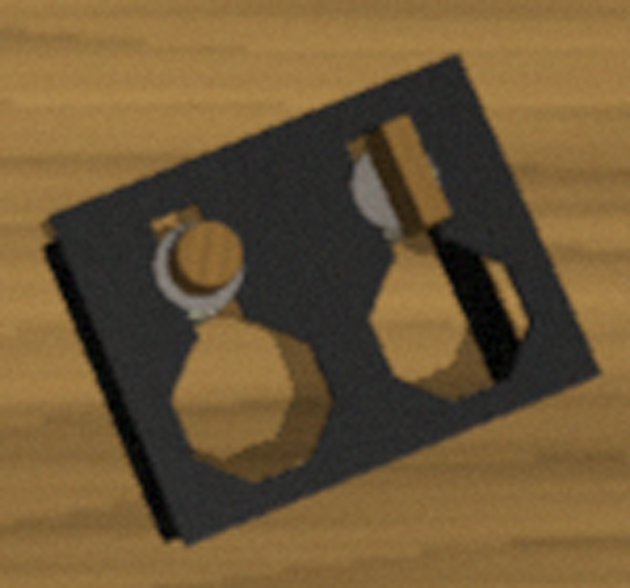

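```bash
cat > h.py <<'E'
import numpy as np,cv2
def ray(p,uv,z):
    K=p['camera_matrix'];R=np.array(p['R']);t=np.array(p['t'])
    d=R.T@np.linalg.inv(K)@np.array([uv[0],uv[1],1.]);c=-R.T@t
    return c+d*(z-c[2])/d[2]
def proj(p,X):
    c=np.array(p['R'])@X+np.array(p['t']);q=p['camera_matrix']@c;return q[:2]/q[2]
def rackfit(W):
    L=np.array([[75,105],[75,-105],[-90,-105],[-90,105]])/1e3
    W=np.array(W)[:,:2];lc=L.mean(0);wc=W.mean(0)
    U,S,Vt=np.linalg.svd((L-lc).T@(W-wc));R=(U@Vt).T
    yaw=np.arctan2(R[1,0],R[0,0]);t=wc-R@lc
    return yaw,t,R,(L@R.T+t-W)*1e3
E
python3 - <<'E'
import pickle
from h import *
d=pickle.load(open('d0.pkl','rb'));p=d['top']
c=lambda u,v:(250+(u+.5)/4.2-.5,120+(v+.5)/4.2-.5)
W=[ray(p,c(*q),.1) for q in [(50,217),(458,55),(600,372),(185,545)]]
yaw,t,R,e=rackfit(W);print(np.degrees(yaw),t,e)
for n,q,z in [('knob',(210,255),.146),('collar',(198,268),.106),('bar',(412,165),.146)]:
    x=ray(p,c(*q),z);print(n,x,R.T@(x[:2]-t))
m=d['toptray'][0]['mask'].astype('uint8');
u,v=np.nonzero(m)[::-1];cc,ax,an=cv2.minEnclosingCircle(np.c_[u,v].astype('float32'))[0],0,0
print('tray',ray(p,cc,.012),ray(p,(u.mean(),v.mean()),.006))
q=d['scene']
# scene
for n,X in [('knobtop',ray(p,c(210,255),.146)),]:
    print(n,proj(q,X))
v,u=np.nonzero(d['scenetray'][0]['mask']);print('tray scene',ray(q,(u.mean(),v.mean()),.008))
f=q['frame'][140:300,70:240];cv2.imwrite('pics/s0c.png',cv2.resize(f,None,fx=3.7,fy=3.7,interpolation=cv2.INTER_CUBIC))
E
```

```text
20.973089152567987 [ 0.52997442 -0.16171056] [[ 0.84348226  0.95091753]
 [ 1.35662241  0.09515397]
 [-1.16893556 -1.00029551]
 [-1.03116911 -0.045776  ]]
knob [ 0.5358626  -0.10579297  0.146     ] [0.02551264 0.05010542]
collar [ 0.53562151 -0.10530891  0.106     ] [0.02546077 0.0506437 ]
bar [ 0.57469518 -0.19702529  0.146     ] [ 0.02911777 -0.04898196]
tray [0.56241455 0.15592518 0.012     ] [0.56132225 0.1565889  0.006     ]
knobtop [183.4017092  183.82183018]
tray scene [0.56283303 0.15521251 0.008     ]
```

View pics/s0c.png

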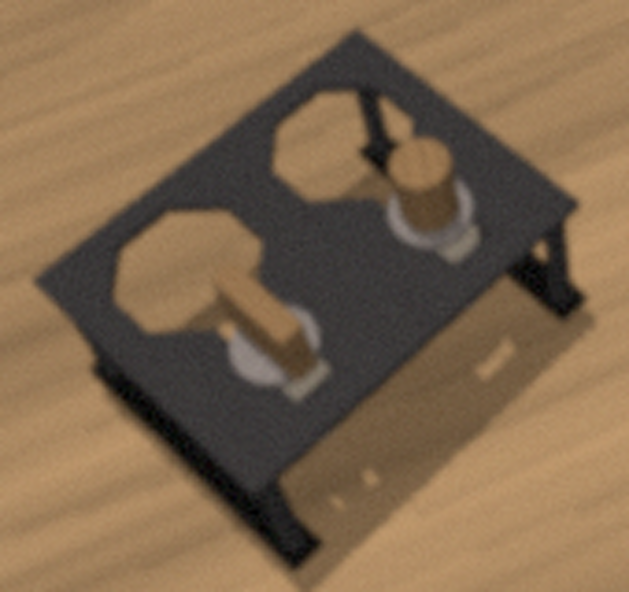

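```bash
cat >> h.py <<'E'
from scipy.spatial.transform import Rotation as Ro
def plan(s,target,yaw,n,maxt=7):
    """print rows in tool axes toward target with tool down, jaw yaw(deg)"""
    P=np.array(s['ee_pos']);Q=Ro.from_quat(s['orientation'])
    y=np.radians(yaw);T=Ro.from_matrix(np.array([[np.cos(y),np.sin(y),0],[np.sin(y),-np.cos(y),0],[0,0,-1]]).T)
    out=[]
    for i in range(n):
        rv=(Q.inv()*T).as_rotvec(degrees=True);a=np.linalg.norm(rv)
        rv=rv*min(1,maxt/max(a,1e-9))
        dp=Q.inv().apply(np.array(target)-P)/(n-i)
        out.append((np.round(dp,4).tolist(),np.round(rv,1).tolist()))
        P=P+Q.apply(dp);Q=Q*Ro.from_rotvec(rv,degrees=True)
    for o in out: print(o)
def st(s):
    r=Ro.from_quat(s['orientation']).as_matrix()
    print('t',s['t'],'p',np.round(s['ee_pos'],4),'yaw',np.degrees(np.arctan2(r[1,0],r[0,0])).round(2),'zax',r[:,2].round(4),'F',np.round(s['force'],2),'gap',round(s['finger_gap'],4))
E
python3 - <<'E'
from h import *
from workcell import robot
s=robot.get_state();st(s);plan(s,[.5357,-.1056,.20],21,22)
E
```

```text
t 0.5 p [ 0.1826 -0.6238  0.2313] yaw -73.68 zax [-0.e+00 -1.e-04 -1.e+00] F [-0.6  -0.54  0.58] gap 0.0849
([-0.0181, -0.022, 0.0014], [0.0, -0.0, -7.0])
([-0.0153, -0.0241, 0.0014], [0.0, -0.0, -7.0])
([-0.0122, -0.0257, 0.0014], [0.0, -0.0, -7.0])
([-0.009, -0.027, 0.0014], [0.0, -0.0, -7.0])
([-0.0056, -0.0279, 0.0014], [0.0, -0.0, -7.0])
([-0.0022, -0.0284, 0.0014], [0.0, -0.0, -7.0])
([0.0013, -0.0285, 0.0014], [0.0, -0.0, -7.0])
([0.0047, -0.0281, 0.0014], [0.0, -0.0, -7.0])
([0.0081, -0.0273, 0.0014], [0.0, -0.0, -7.0])
([0.0114, -0.0261, 0.0014], [0.0, -0.0, -7.0])
([0.0145, -0.0245, 0.0014], [0.0, -0.0, -7.0])
([0.0174, -0.0226, 0.0014], [0.0, -0.0, -7.0])
([0.02, -0.0203, 0.0014], [0.0, -0.0, -7.0])
([0.0223, -0.0177, 0.0014], [0.0, -0.0, -3.7])
([0.0234, -0.0162, 0.0014], [0.0, -0.0, -0.0])
([0.0234, -0.0162, 0.0014], [-0.0, -0.0, 0.0])
([0.0234, -0.0162, 0.0014], [0.0, 0.0, 0.0])
([0.0234, -0.0162, 0.0014], [-0.0, -0.0, 0.0])
([0.0234, -0.0162, 0.0014], [0.0, -0.0, 0.0])
([0.0234, -0.0162, 0.0014], [-0.0, -0.0, 0.0])
([0.0234, -0.0162, 0.0014], [0.0, 0.0, 0.0])
([0.0234, -0.0162, 0.0014], [-0.0, -0.0, 0.0])
```

{"name": "drive_tool", "arguments": {
  "moves": [
    [0.085, [-0.018, -0.022, 0.001], [0, 0, -7]],
    [0.085, [-0.015, -0.024, 0.001], [0, 0, -7]],
    [0.085, [-0.012, -0.026, 0.001], [0, 0, -7]],
    [0.085, [-0.009, -0.027, 0.001], [0, 0, -7]],
    [0.085, [-0.006, -0.028, 0.001], [0, 0, -7]],
    [0.085, [-0.002, -0.028, 0.001], [0, 0, -7]],
    [0.085, [0.001, -0.028, 0.001], [0, 0, -7]],
    [0.085, [0.005, -0.028, 0.001], [0, 0, -7]]
  ]
}}

```text
t: 1.17
ee_pos: [0.3063, -0.4342, 0.2216]
orientation: [0.989, -0.146, -0.002, 0.003]
force: [-0.4, -0.7, -0.2]
finger_gap: 0.0849
```

{"name": "drive_tool", "arguments": {
  "moves": [
    [0.085, [0.008, -0.027, 0.001], [0, 0, -7]],
    [0.085, [0.011, -0.026, 0.001], [0, 0, -7]],
    [0.085, [0.0145, -0.0245, 0.001], [0, 0, -7]],
    [0.085, [0.017, -0.0225, 0.001], [0, 0, -7]],
    [0.085, [0.02, -0.02, 0.001], [0, 0, -7]],
    [0.085, [0.022, -0.018, 0.001], [0, 0, -4]],
    [0.085, [0.023, -0.016, 0.001], [0, 0, 0]]
  ]
}}

```text
t: 1.75
ee_pos: [0.4172, -0.2588, 0.2147]
orientation: [0.979, 0.204, -0.002, 0.005]
force: [0.4, -0.3, 0.1]
finger_gap: 0.0848
```

Run:
```python
from h import *
from workcell import robot
s=robot.get_state();st(s);plan(s,[.5357,-.1056,.20],21,8)
```

```text
t 1.75 p [ 0.4172 -0.2588  0.2147] yaw 23.56 zax [-0.0015 -0.0099 -0.9999] F [ 0.4  -0.29  0.11] gap 0.0848
([0.0212, -0.0117, 0.0016], [0.5, 0.3, 2.6])
([0.0207, -0.0126, 0.0018], [-0.0, -0.0, -0.0])
([0.0207, -0.0126, 0.0018], [0.0, 0.0, 0.0])
([0.0207, -0.0126, 0.0018], [-0.0, -0.0, 0.0])
([0.0207, -0.0126, 0.0018], [0.0, 0.0, 0.0])
([0.0207, -0.0126, 0.0018], [0.0, 0.0, 0.0])
([0.0207, -0.0126, 0.0018], [-0.0, -0.0, 0.0])
([0.0207, -0.0126, 0.0018], [0.0, 0.0, 0.0])
```

{"name": "drive_tool", "arguments": {
  "moves": [
    [0.085, [0.021, -0.012, 0.001], [0.5, 0.3, 2.5]],
    [0.085, [0.021, -0.0125, 0.001], [0, 0, 0]],
    [0.085, [0.021, -0.0125, 0.001], [0, 0, 0]],
    [0.085, [0.021, -0.0125, 0.001], [0, 0, 0]],
    [0.085, [0.021, -0.0125, 0.001], [0, 0, 0]],
    [0.085, [0.021, -0.0125, 0.001], [0, 0, 0]],
    [0.085, [0.02, -0.0125, 0.001], [0, 0, 0]],
    [0.085, [0.015, -0.01, 0.001], [0, 0, 0]]
  ]
}}

```text
t: 2.42
ee_pos: [0.5377, -0.099, 0.2088]
orientation: [0.983, 0.183, 0.002, 0.002]
force: [-0.5, 0.1, -0.6]
finger_gap: 0.0851
```

Run:
```python
from h import *
from workcell import robot,optics
s=robot.get_state();st(s);plan(s,[.5357,-.1056,.20],21,2)
p=optics.camera('wrist');cv2.imwrite('pics/w1.png',p['frame']);print(p['R'],p['t'],p['camera_matrix'])
p=optics.camera('scene');cv2.imwrite('pics/s1.png',p['frame'])
```

```text
t 2.4167 p [ 0.5377 -0.099   0.2088] yaw 21.13 zax [ 0.005  -0.0034 -1.    ] F [-0.5   0.08 -0.64] gap 0.0851
([-0.0022, 0.0027, 0.0044], [0.3, -0.2, 0.1])
([-0.0021, 0.0027, 0.0044], [-0.0, 0.0, 0.0])
[[ 0.93294664  0.36000769  0.00224199]
 [ 0.34041995 -0.88417801  0.31991172]
 [ 0.117153   -0.29769735 -0.9474447 ]] [-0.46681014 -0.30545577  0.2655309 ] [[297.31863964   0.         256.75413466]
 [  0.         297.31863964 185.44636496]
 [  0.           0.           1.        ]]
```

View pics/w1.png

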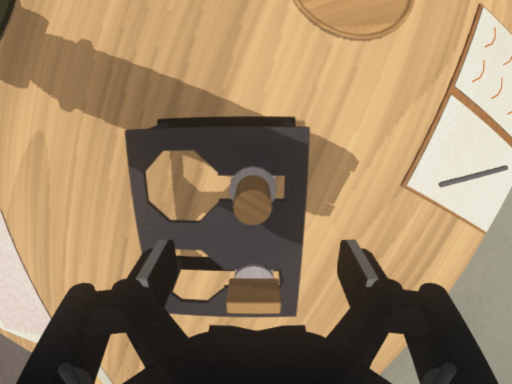

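View pics/s1.png

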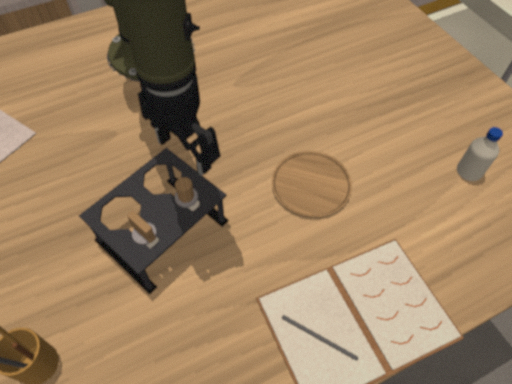

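Run:
```python
from h import *
from workcell import robot,optics
p=optics.camera('wrist')
K=p['camera_matrix'];R=np.array(p['R']);t=np.array(p['t']);C=-R.T@t
def wr(u,v,z):
    a=np.array([u-K[0,2],v-K[1,2]]);r=np.hypot(*a);th=r/K[0,0]
    d=np.r_[a/r*np.sin(th),np.cos(th)];d=R.T@d;return C+d*(z-C[2])/d[2]
print(C,wr(253,206,.146))
W=[wr(*q,.1) for q in [(309,127),(296,317),(127,129)]];print(W)
s=robot.get_state();st(s);plan(s,[.5357,-.1056,.112],21,8)
```

```text
[ 0.50840194 -0.02113361  0.35039297] [ 0.53729858 -0.10085373  0.146     ]
[array([ 0.56212782, -0.03402652,  0.1       ]), array([ 0.63918314, -0.23029666,  0.1       ]), array([ 0.41165281, -0.09170685,  0.1       ])]
t 2.5667 p [ 0.5371 -0.0991  0.2086] yaw 21.26 zax [ 0.0042 -0.0032 -1.    ] F [-0.71 -1.26  1.18] gap 0.0852
([-0.0005, 0.0006, 0.0121], [0.3, -0.2, 0.3])
([-0.0005, 0.0007, 0.0121], [-0.0, 0.0, 0.0])
([-0.0005, 0.0007, 0.0121], [0.0, -0.0, 0.0])
([-0.0005, 0.0007, 0.0121], [-0.0, -0.0, 0.0])
([-0.0005, 0.0007, 0.0121], [0.0, 0.0, 0.0])
([-0.0005, 0.0007, 0.0121], [-0.0, -0.0, 0.0])
([-0.0005, 0.0007, 0.0121], [0.0, 0.0, 0.0])
([-0.0005, 0.0007, 0.0121], [0.0, 0.0, 0.0])
```

{"name": "drive_tool", "arguments": {
  "moves": [
    [0.085, [-0.001, 0.001, 0.012], [0.3, -0.2, 0.2]],
    [0.085, [-0.001, 0.001, 0.012], [0, 0, 0]],
    [0.085, [-0.001, 0.001, 0.012], [0, 0, 0]],
    [0.085, [0, 0.001, 0.012], [0, 0, 0]],
    [0.085, [0, 0, 0.012], [0, 0, 0]],
    [0.085, [0, 0, 0.012], [0, 0, 0]]
  ]
}}

```text
t: 3.07
ee_pos: [0.5335, -0.1116, 0.1309]
orientation: [0.984, 0.178, -0.001, 0.002]
force: [0.3, -0.2, -0.3]
finger_gap: 0.0851
```

Run:
```python
from h import *
from workcell import robot
s=robot.get_state();st(s);plan(s,[.5357,-.1046,.113],21,4)
```

```text
t 3.0667 p [ 0.5335 -0.1116  0.1309] yaw 20.5 zax [-9.0e-04 -3.9e-03 -1.0e+00] F [ 0.25 -0.24 -0.33] gap 0.0851
([0.0011, -0.0015, 0.0045], [0.2, 0.1, -0.5])
([0.0011, -0.0014, 0.0045], [-0.0, -0.0, -0.0])
([0.0011, -0.0014, 0.0045], [0.0, 0.0, 0.0])
([0.0011, -0.0014, 0.0045], [-0.0, 0.0, 0.0])
```

{"name": "drive_tool", "arguments": {
  "moves": [
    [0.085, [0.001, -0.002, 0.004], [0.2, 0.1, -0.4]],
    [0.085, [0.001, -0.002, 0.004], [0, 0, 0]],
    [0.085, [0, -0.001, 0.003], [0, 0, 0]],
    [0.085, [0, 0, 0.002], [0, 0, 0]],
    [0.085, [0, 0, 0], [0, 0, 0]]
  ]
}}

```text
t: 3.48
ee_pos: [0.5291, -0.1078, 0.1109]
orientation: [0.984, 0.18, -0.004, -0.002]
force: [-0.0, 1.2, 0.5]
finger_gap: 0.0848
```

Run:
```python
from h import *
from workcell import robot,optics
s=robot.get_state();st(s);plan(s,[.5357,-.1046,.113],21,2)
p=optics.camera('wrist');cv2.imwrite('pics/w2.png',p['frame'])
```

```text
t 3.4833 p [ 0.5291 -0.1078  0.1109] yaw 20.71 zax [-0.0092  0.0026 -1.    ] F [-0.03  1.2   0.46] gap 0.0848
([0.0036, -0.0003, -0.0011], [-0.3, 0.4, -0.3])
([0.0036, -0.0003, -0.001], [0.0, -0.0, 0.0])
```

View pics/w2.png

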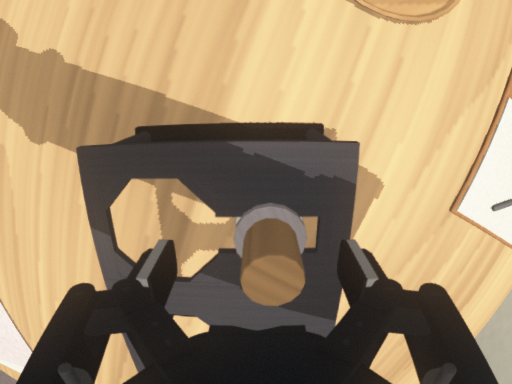

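{"name": "drive_tool", "arguments": {
  "moves": [
    [0.085, [0.004, 0, -0.001], [-0.3, 0.4, -0.2]],
    [0.085, [0.003, 0, -0.001], [0, 0, 0]],
    [0.085, [0, 0, 0], [0, 0, 0]]
  ]
}}

```text
t: 3.78
ee_pos: [0.5376, -0.1052, 0.1149]
orientation: [0.983, 0.182, 0.002, 0.001]
force: [0.1, 0.2, 0.1]
finger_gap: 0.0853
```

Run:
```python
from h import *
from workcell import robot,optics
s=robot.get_state();st(s);plan(s,[.5357,-.1046,.113],21,2)
```

```text
t 3.7833 p [ 0.5376 -0.1052  0.1149] yaw 20.93 zax [ 0.0034 -0.0013 -1.    ] F [0.08 0.18 0.11] gap 0.0853
([-0.0008, -0.0006, 0.0009], [0.1, -0.2, -0.1])
([-0.0008, -0.0006, 0.0009], [0.0, -0.0, 0.0])
```

{"name": "drive_tool", "arguments": {
  "moves": [
    [0.06, [-0.001, 0, 0.001], [0, -0.2, 0]],
    [0.04, [0, 0, 0], [0, 0, 0]],
    [0.02, [0, 0, 0], [0, 0, 0]],
    [0.02, [0, 0, 0], [0, 0, 0]],
    [0.02, [0, 0, 0], [0, 0, 0]],
    [0.02, [0, 0, 0], [0, 0, 0]],
    [0.02, [0, 0, 0], [0, 0, 0]],
    [0.02, [0, 0, 0], [0, 0, 0]]
  ]
}}

```text
t: 4.45
ee_pos: [0.5376, -0.1055, 0.1153]
orientation: [0.983, 0.182, 0.0, 0.002]
force: [0.5, 0.2, 0.6]
finger_gap: 0.0286
```

Run:
```python
from h import *
from workcell import robot,optics
s=robot.get_state();st(s)
p=optics.camera('wrist');cv2.imwrite('pics/w3.png',p['frame'])
```

```text
t 4.45 p [ 0.5376 -0.1055  0.1153] yaw 20.96 zax [ 0.0017 -0.0036 -1.    ] F [0.51 0.22 0.62] gap 0.0286
```

View pics/w3.png

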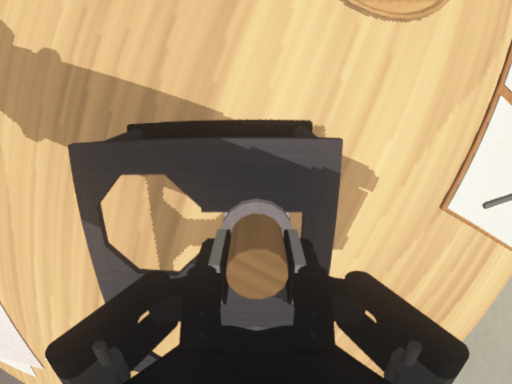

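{"name": "drive_tool", "arguments": {
  "moves": [
    [0.02, [0, 0, -0.003], [0, 0, 0]],
    [0.02, [0, 0, -0.002], [0, 0, 0]],
    [0.02, [0, 0, 0], [0, 0, 0]]
  ]
}}

```text
t: 4.75
ee_pos: [0.5367, -0.1054, 0.1197]
orientation: [0.983, 0.182, -0.0, 0.001]
force: [-1.0, -0.3, -2.4]
finger_gap: 0.0284
```

```bash
cat >> h.py <<'E'
t0=np.array([.52997,-.16171]);y0=np.radians(21);R0=np.array([[np.cos(y0),-np.sin(y0)],[np.sin(y0),np.cos(y0)]])
def rk(s): print('rack xy mm',np.round(R0.T@(np.array(s['ee_pos'])[:2]-t0)*1e3,1))
E
python3 - <<'E'
from h import *
from workcell import robot,optics
s=robot.get_state();st(s);rk(s);plan(s,[.4747,-.1293,s['ee_pos'][2]],21,7)
E
```

```text
t 4.75 p [ 0.5367 -0.1054  0.1197] yaw 20.96 zax [-3.0e-04 -2.9e-03 -1.0e+00] F [-0.98 -0.28 -2.36] gap 0.0284
rack xy mm [26.4 50.1]
([-0.0095, 0.0, 0.0], [0.2, 0.1, -0.0])
([-0.0095, 0.0, 0.0], [-0.0, 0.0, 0.0])
([-0.0095, 0.0, -0.0], [-0.0, -0.0, 0.0])
([-0.0095, 0.0, -0.0], [-0.0, -0.0, 0.0])
([-0.0095, 0.0, -0.0], [0.0, -0.0, 0.0])
([-0.0095, 0.0, -0.0], [-0.0, -0.0, 0.0])
([-0.0095, 0.0, 0.0], [-0.0, 0.0, 0.0])
```

Lifted about 4 mm, with a load of about -1.6 to -2.4 N that suggests the jar is hanging free in the grip. Sliding along the slot now.

{"name": "drive_tool", "arguments": {
  "moves": [
    [0.02, [-0.007, 0, 0], [0.2, 0.1, 0]],
    [0.02, [-0.008, 0, 0], [0, 0, 0]],
    [0.02, [-0.008, 0, 0], [0, 0, 0]]
  ]
}}

```text
t: 5.0
ee_pos: [0.5144, -0.113, 0.1192]
orientation: [0.983, 0.183, 0.0, -0.001]
force: [0.2, -0.7, -1.3]
finger_gap: 0.0286
```

Run:
```python
from h import *
from workcell import robot,optics
s=robot.get_state();st(s);rk(s);plan(s,[.4747,-.1293,.1195],21,5)
```

```text
t 5.0 p [ 0.5144 -0.113   0.1192] yaw 21.08 zax [ 2.e-04  3.e-03 -1.e+00] F [ 0.18 -0.68 -1.3 ] gap 0.0286
rack xy mm [ 3.  51.1]
([-0.0086, 0.0002, -0.0001], [-0.2, -0.1, 0.1])
([-0.0086, 0.0002, -0.0001], [0.0, -0.0, 0.0])
([-0.0086, 0.0002, -0.0001], [0.0, 0.0, 0.0])
([-0.0086, 0.0002, -0.0001], [-0.0, -0.0, 0.0])
([-0.0086, 0.0002, -0.0001], [0.0, 0.0, 0.0])
```

{"name": "drive_tool", "arguments": {
  "moves": [
    [0.02, [-0.008, 0, 0], [-0.2, -0.1, 0]],
    [0.02, [-0.008, 0, 0], [0, 0, 0]],
    [0.02, [-0.008, 0, 0], [0, 0, 0]]
  ]
}}

```text
t: 5.25
ee_pos: [0.4883, -0.1231, 0.1188]
orientation: [0.983, 0.182, -0.001, 0.001]
force: [-0.1, 0.3, -2.6]
finger_gap: 0.0287
```

Run:
```python
from h import *
from workcell import robot,optics
s=robot.get_state();st(s);rk(s);plan(s,[.4747,-.1293,.1195],21,2)
```

```text
t 5.25 p [ 0.4883 -0.1231  0.1188] yaw 21.01 zax [-0.0019 -0.0018 -1.    ] F [-0.11  0.3  -2.62] gap 0.0287
rack xy mm [-25.1  51. ]
([-0.0074, 0.0004, -0.0003], [0.1, 0.1, 0.0])
([-0.0074, 0.0005, -0.0004], [-0.0, -0.0, -0.0])
```

{"name": "drive_tool", "arguments": {
  "moves": [
    [0.02, [-0.008, 0.0005, 0], [0.1, 0.1, 0]],
    [0.02, [-0.005, 0, 0], [0, 0, 0]],
    [0.02, [0, 0, 0], [0, 0, 0]],
    [0.02, [0, 0, 0], [0, 0, 0]]
  ]
}}

```text
t: 5.58
ee_pos: [0.4722, -0.1308, 0.1189]
orientation: [0.984, 0.181, -0.001, 0.001]
force: [0.5, 0.0, -1.0]
finger_gap: 0.0284
```

Run:
```python
from h import *
from workcell import robot,optics
s=robot.get_state();st(s);rk(s)
for n in('wrist','top'):
    p=optics.camera(n);f=p['frame']
    if n=='top': f=cv2.resize(f[120:260,250:400],None,fx=4,fy=4,interpolation=cv2.INTER_CUBIC)
    cv2.imwrite(f'pics/{n}4.png',f)
```

```text
t 5.5833 p [ 0.4722 -0.1308  0.1189] yaw 20.81 zax [-0.0018 -0.0017 -1.    ] F [ 0.54  0.02 -1.05] gap 0.0284
rack xy mm [-42.9  49.5]
```

View pics/wrist4.png

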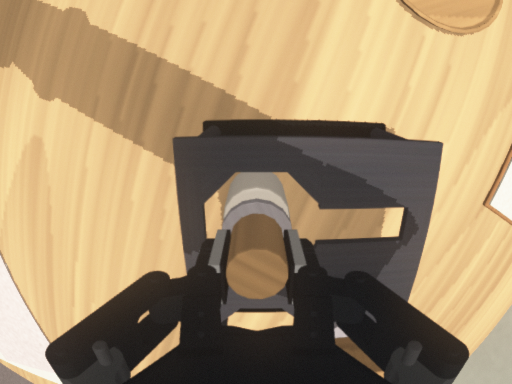

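View pics/top4.png

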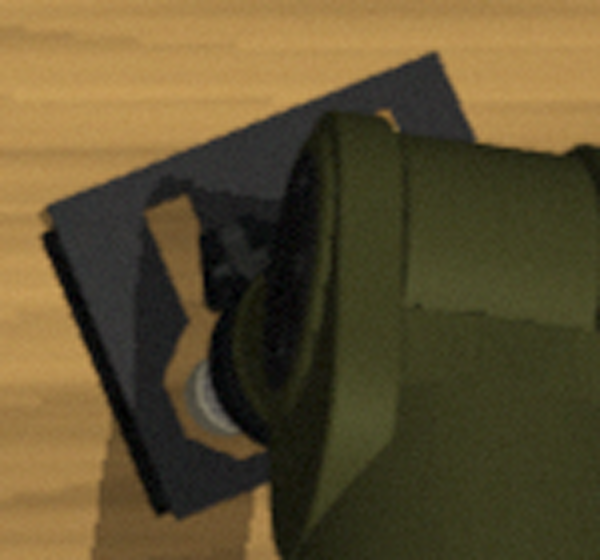

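The jar sits in the wide end (axis near column 258, gap visible on both sides). Lifting.

{"name": "drive_tool", "arguments": {
  "moves": [
    [0.02, [0.002, 0, -0.006], [0.1, 0.1, 0]],
    [0.02, [0, 0, -0.008], [0, 0, 0]],
    [0.02, [0, 0, -0.008], [0, 0, 0]]
  ]
}}

```text
t: 5.93
ee_pos: [0.4745, -0.1284, 0.141]
orientation: [0.983, 0.182, -0.001, -0.002]
force: [-0.5, 0.0, -1.0]
finger_gap: 0.0287
```

Run:
```python
from h import *
from workcell import robot,optics
s=robot.get_state();st(s);rk(s);plan(s,[.4745,-.1295,.225],21,8)
```

```text
t 5.9333 p [ 0.4745 -0.1284  0.141 ] yaw 20.96 zax [-0.003   0.0038 -1.    ] F [-0.51  0.04 -0.98] gap 0.0287
rack xy mm [-39.9  51. ]
([-0.0001, 0.0001, -0.0105], [-0.3, 0.1, -0.0])
([-0.0, 0.0001, -0.0105], [0.0, -0.0, 0.0])
([-0.0, 0.0001, -0.0105], [-0.0, 0.0, 0.0])
([-0.0, 0.0001, -0.0105], [0.0, 0.0, 0.0])
([-0.0, 0.0001, -0.0105], [-0.0, -0.0, 0.0])
([-0.0, 0.0001, -0.0105], [0.0, 0.0, 0.0])
([-0.0, 0.0001, -0.0105], [-0.0, -0.0, 0.0])
([-0.0, 0.0001, -0.0105], [0.0, 0.0, 0.0])
```

{"name": "drive_tool", "arguments": {
  "moves": [
    [0.02, [0, 0, -0.01], [-0.3, 0.1, 0]],
    [0.02, [0, 0, -0.01], [0, 0, 0]],
    [0.02, [0, 0, -0.01], [0, 0, 0]],
    [0.02, [0, 0, -0.01], [0, 0, 0]]
  ]
}}

```text
t: 6.27
ee_pos: [0.4757, -0.1276, 0.1862]
orientation: [0.983, 0.183, 0.001, 0.001]
force: [-0.4, 0.1, -2.1]
finger_gap: 0.0283
```

Run:
```python
from h import *
from workcell import robot,optics
s=robot.get_state();st(s);rk(s);plan(s,[.4745,-.1295,.225],21,4)
```

```text
t 6.2667 p [ 0.4757 -0.1276  0.1862] yaw 21.06 zax [ 2.8e-03 -9.0e-04 -1.0e+00] F [-0.35  0.11 -2.06] gap 0.0283
rack xy mm [-38.5  51.3]
([-0.0004, 0.0004, -0.0097], [0.1, -0.1, 0.1])
([-0.0004, 0.0003, -0.0097], [0.0, 0.0, -0.0])
([-0.0004, 0.0003, -0.0097], [0.0, 0.0, 0.0])
([-0.0004, 0.0003, -0.0097], [-0.0, -0.0, 0.0])
```

{"name": "drive_tool", "arguments": {
  "moves": [
    [0.02, [0, 0, -0.012], [0, -0.1, 0]],
    [0.02, [0, 0, -0.012], [0, 0, 0]],
    [0.02, [0, 0, -0.012], [0, 0, 0]],
    [0.02, [0, 0, -0.008], [0, 0, 0]],
    [0.02, [0, 0, 0], [0, 0, 0]]
  ]
}}

```text
t: 6.68
ee_pos: [0.4774, -0.1277, 0.2393]
orientation: [0.983, 0.183, 0.003, 0.003]
force: [0.3, -0.1, -1.9]
finger_gap: 0.0284
```

Run:
```python
from h import *
from workcell import robot,optics
s=robot.get_state();st(s);rk(s);plan(s,[.562,.156,.230],21,16)
p=optics.camera('scene');cv2.imwrite('pics/s5.png',p['frame'])
```

```text
t 6.6833 p [ 0.4774 -0.1277  0.2393] yaw 21.09 zax [ 0.0079 -0.0053 -1.    ] F [ 0.28 -0.12 -1.87] gap 0.0284
rack xy mm [-36.9  50.6]
([0.0113, -0.0146, 0.0005], [0.4, -0.3, 0.1])
([0.0113, -0.0147, 0.0006], [-0.0, -0.0, -0.0])
([0.0113, -0.0147, 0.0006], [-0.0, -0.0, 0.0])
([0.0113, -0.0147, 0.0006], [0.0, -0.0, 0.0])
([0.0113, -0.0147, 0.0006], [-0.0, -0.0, 0.0])
([0.0113, -0.0147, 0.0006], [-0.0, 0.0, 0.0])
([0.0113, -0.0147, 0.0006], [-0.0, -0.0, 0.0])
([0.0113, -0.0147, 0.0006], [-0.0, -0.0, 0.0])
([0.0113, -0.0147, 0.0006], [0.0, -0.0, 0.0])
([0.0113, -0.0147, 0.0006], [-0.0, -0.0, 0.0])
([0.0113, -0.0147, 0.0006], [-0.0, 0.0, 0.0])
([0.0113, -0.0147, 0.0006], [-0.0, -0.0, 0.0])
([0.0113, -0.0147, 0.0006], [-0.0, -0.0, 0.0])
([0.0113, -0.0147, 0.0006], [0.0, -0.0, 0.0])
([0.0113, -0.0147, 0.0006], [-0.0, -0.0, 0.0])
([0.0113, -0.0147, 0.0006], [-0.0, 0.0, 0.0])
```

View pics/s5.png

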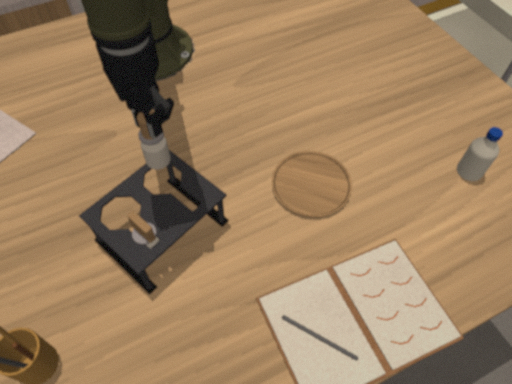

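The jar is clear of the plate at about (155,150), and the bar jar is unmoved. Carrying it to the tray.

{"name": "drive_tool", "arguments": {
  "moves": [
    [0.02, [0.008, -0.01, 0], [0.4, -0.3, 0]],
    [0.02, [0.0115, -0.015, 0], [0, 0, 0]],
    [0.02, [0.0115, -0.015, 0], [0, 0, 0]],
    [0.02, [0.0115, -0.015, 0], [0, 0, 0]],
    [0.02, [0.0115, -0.015, 0], [0, 0, 0]],
    [0.02, [0.0115, -0.015, 0], [0, 0, 0]],
    [0.02, [0.0115, -0.015, 0], [0, 0, 0]],
    [0.02, [0.0115, -0.015, 0], [0, 0, 0]]
  ]
}}

```text
t: 7.4
ee_pos: [0.5162, 0.0101, 0.2331]
orientation: [0.984, 0.177, -0.005, 0.0]
force: [0.2, -0.5, -2.3]
finger_gap: 0.0287
```

Run:
```python
from h import *
from workcell import robot,optics
s=robot.get_state();st(s);plan(s,[.562,.156,.20],21,8)
```

```text
t 7.4 p [0.5162 0.0101 0.2331] yaw 20.35 zax [-0.0093 -0.0018 -1.    ] F [ 0.22 -0.53 -2.35] gap 0.0287
([0.0118, -0.0151, 0.0041], [-0.1, 0.5, -0.6])
([0.0119, -0.015, 0.0041], [0.0, -0.0, -0.0])
([0.0119, -0.015, 0.0041], [-0.0, -0.0, 0.0])
([0.0119, -0.015, 0.0041], [-0.0, 0.0, 0.0])
([0.0119, -0.015, 0.0041], [-0.0, -0.0, 0.0])
([0.0119, -0.015, 0.0041], [-0.0, -0.0, 0.0])
([0.0119, -0.015, 0.0041], [0.0, -0.0, 0.0])
([0.0119, -0.015, 0.0041], [-0.0, -0.0, 0.0])
```

{"name": "drive_tool", "arguments": {
  "moves": [
    [0.02, [0.012, -0.015, 0.001], [0, 0.5, -0.5]],
    [0.02, [0.012, -0.015, 0.002], [0, 0, 0]],
    [0.02, [0.012, -0.015, 0.003], [0, 0, 0]],
    [0.02, [0.012, -0.015, 0.003], [0, 0, 0]],
    [0.02, [0.012, -0.015, 0.003], [0, 0, 0]],
    [0.02, [0.012, -0.015, 0.003], [0, 0, 0]],
    [0.02, [0.011, -0.013, 0.002], [0, 0, 0]],
    [0.02, [0.005, -0.007, 0], [0, 0, 0]]
  ]
}}

```text
t: 8.07
ee_pos: [0.5572, 0.152, 0.2087]
orientation: [0.983, 0.182, -0.005, -0.002]
force: [-0.4, -0.2, -2.2]
finger_gap: 0.0285
```

Run:
```python
from h import *
from workcell import robot,optics
s=robot.get_state();st(s);plan(s,[.562,.156,.10],21,8)
```

```text
t 8.0667 p [0.5572 0.152  0.2087] yaw 20.97 zax [-0.0111  0.0025 -0.9999] F [-0.41 -0.25 -2.22] gap 0.0285
([0.0009, -0.0002, 0.0136], [-0.4, 0.5, -0.0])
([0.0007, -0.0003, 0.0136], [0.0, -0.0, -0.0])
([0.0007, -0.0003, 0.0136], [0.0, -0.0, 0.0])
([0.0007, -0.0003, 0.0136], [0.0, -0.0, 0.0])
([0.0007, -0.0003, 0.0136], [0.0, -0.0, 0.0])
([0.0007, -0.0003, 0.0136], [0.0, -0.0, 0.0])
([0.0007, -0.0003, 0.0136], [0.0, -0.0, 0.0])
([0.0007, -0.0003, 0.0136], [0.0, -0.0, 0.0])
```

{"name": "drive_tool", "arguments": {
  "moves": [
    [0.02, [0, 0, 0.012], [-0.4, 0.5, 0]],
    [0.02, [0.001, 0, 0.014], [0, 0, 0]],
    [0.02, [0.001, 0, 0.014], [0, 0, 0]],
    [0.02, [0.001, 0, 0.014], [0, 0, 0]],
    [0.02, [0.001, 0, 0.014], [0, 0, 0]],
    [0.02, [0, 0, 0.012], [0, 0, 0]],
    [0.02, [0, 0, 0.005], [0, 0, 0]],
    [0.02, [0, 0, 0], [0, 0, 0]]
  ]
}}

```text
t: 8.73
ee_pos: [0.5587, 0.1536, 0.1153]
orientation: [0.983, 0.183, -0.003, 0.0]
force: [0.2, -0.2, -1.8]
finger_gap: 0.0284
```

Run:
```python
from h import *
from workcell import robot,optics
s=robot.get_state();st(s);plan(s,[.562,.156,.090],21,3)
p=optics.camera('scene');cv2.imwrite('pics/s6.png',cv2.resize(p['frame'][80:240,210:410],None,fx=4,fy=3.7))
```

```text
t 8.7333 p [0.5587 0.1536 0.1153] yaw 21.11 zax [-0.0068 -0.0016 -1.    ] F [ 0.21 -0.15 -1.79] gap 0.0284
([0.0014, -0.0003, 0.0084], [-0.1, 0.4, 0.1])
([0.0013, -0.0004, 0.0084], [-0.0, -0.0, -0.0])
([0.0013, -0.0004, 0.0084], [0.0, -0.0, 0.0])
```

View pics/s6.png

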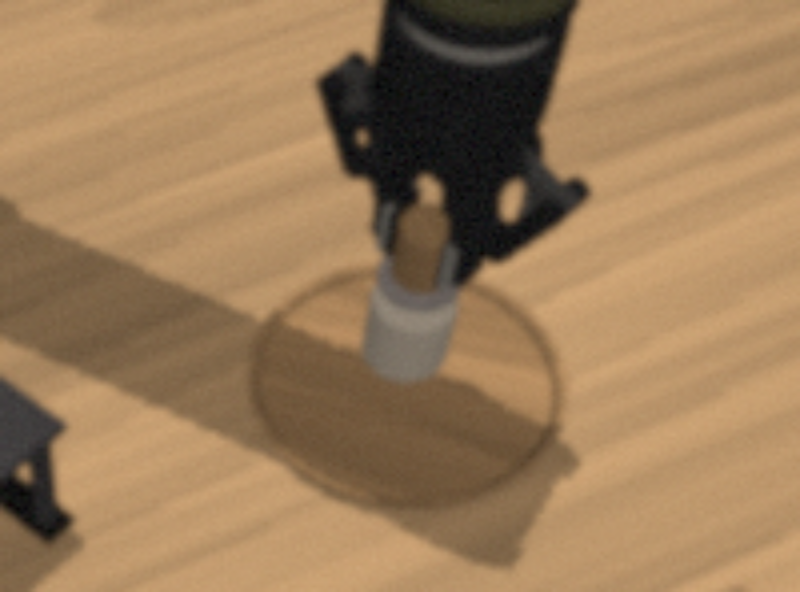

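The jar is upright and held over the middle of the tray, about 29 mm above its floor. Lowering it slowly.

{"name": "drive_tool", "arguments": {
  "moves": [
    [0.02, [0.001, 0, 0.006], [-0.1, 0.4, 0]],
    [0.02, [0.001, 0, 0.006], [0, 0, 0]],
    [0.02, [0, 0, 0.006], [0, 0, 0]],
    [0.02, [0, 0, 0.003], [0, 0, 0]],
    [0.02, [0, 0, 0], [0, 0, 0]]
  ]
}}

```text
t: 9.2
ee_pos: [0.5627, 0.1543, 0.0952]
orientation: [0.983, 0.183, 0.003, 0.001]
force: [0.4, 0.4, -2.1]
finger_gap: 0.0281
```

Run:
```python
from h import *
from workcell import robot,optics
s=robot.get_state();st(s);plan(s,[.562,.156,.086],21,3)
```

```text
t 9.2 p [0.5627 0.1543 0.0952] yaw 21.04 zax [ 5.8e-03 -4.0e-04 -1.0e+00] F [ 0.45  0.37 -2.1 ] gap 0.0281
([-0.0, -0.0006, 0.0031], [0.1, -0.3, 0.0])
([-0.0, -0.0006, 0.0031], [-0.0, 0.0, 0.0])
([-0.0, -0.0006, 0.0031], [-0.0, 0.0, 0.0])
```

{"name": "drive_tool", "arguments": {
  "moves": [
    [0.02, [0, 0, 0.003], [0.1, -0.3, 0]],
    [0.02, [0, 0, 0.002], [0, 0, 0]],
    [0.02, [0, 0, 0.002], [0, 0, 0]]
  ]
}}

```text
t: 9.45
ee_pos: [0.5634, 0.1545, 0.0884]
orientation: [0.983, 0.183, 0.001, 0.0]
force: [-0.5, 0.7, -2.4]
finger_gap: 0.0283
```

{"name": "drive_tool", "arguments": {
  "moves": [
    [0.02, [0, 0, 0.0015], [0, 0, 0]],
    [0.02, [0, 0, 0], [0, 0, 0]]
  ]
}}

```text
t: 9.62
ee_pos: [0.5633, 0.1546, 0.0864]
orientation: [0.983, 0.183, 0.0, 0.0]
force: [-0.7, 0.0, -2.0]
finger_gap: 0.0284
```

Run:
```python
from h import *
from workcell import robot,optics
s=robot.get_state();st(s);plan(s,[.562,.156,.086],21,3)
```

```text
t 9.6167 p [0.5633 0.1546 0.0864] yaw 21.05 zax [ 1.e-03 -3.e-04 -1.e+00] F [-0.67  0.04 -1.96] gap 0.0284
([-0.0003, -0.0006, 0.0001], [0.0, -0.0, 0.0])
([-0.0003, -0.0006, 0.0001], [-0.0, 0.0, 0.0])
([-0.0003, -0.0006, 0.0001], [0.0, 0.0, 0.0])
```

Not in contact yet: the force is still about -2 N. Lowering in millimetre steps until it rises.

{"name": "drive_tool", "arguments": {
  "moves": [
    [0.02, [0, 0, 0.001], [0, 0, 0]],
    [0.02, [0, 0, 0], [0, 0, 0]]
  ]
}}

```text
t: 9.78
ee_pos: [0.5637, 0.1549, 0.0867]
orientation: [0.983, 0.183, 0.001, 0.0]
force: [0.3, -0.5, -0.3]
finger_gap: 0.0285
```

{"name": "drive_tool", "arguments": {
  "moves": [
    [0.02, [0, 0, 0.001], [0, 0, 0]],
    [0.02, [0, 0, 0], [0, 0, 0]]
  ]
}}

```text
t: 9.95
ee_pos: [0.5641, 0.1552, 0.0865]
orientation: [0.983, 0.183, 0.001, 0.0]
force: [0.2, -0.3, -2.7]
finger_gap: 0.0284
```

{"name": "drive_tool", "arguments": {
  "moves": [
    [0.02, [0, 0, 0.0015], [0, 0, 0]],
    [0.02, [0, 0, 0.001], [0, 0, 0]]
  ]
}}

```text
t: 10.12
ee_pos: [0.5644, 0.1555, 0.0863]
orientation: [0.983, 0.183, 0.002, 0.001]
force: [-3.2, -0.9, 6.8]
finger_gap: 0.0282
```

{"name": "drive_tool", "arguments": {
  "moves": [
    [0.02, [0, 0, 0.0005], [0, 0, 0]],
    [0.02, [0, 0, 0], [0, 0, 0]]
  ]
}}

```text
t: 10.28
ee_pos: [0.5643, 0.1554, 0.0863]
orientation: [0.983, 0.183, 0.002, 0.001]
force: [-0.6, -0.4, -0.3]
finger_gap: 0.0283
```

Contact: the force jumped to +6.8 N, and TCP z settled at 0.086 as predicted. Opening gradually.

{"name": "drive_tool", "arguments": {
  "moves": [
    [0.032, [0, 0, 0], [0, 0, 0]],
    [0.04, [0, 0, 0], [0, 0, 0]],
    [0.055, [0, 0, 0], [0, 0, 0]],
    [0.07, [0, 0, 0], [0, 0, 0]],
    [0.085, [0, 0, 0], [0, 0, 0]],
    [0.085, [0, 0, 0], [0, 0, 0]],
    [0.085, [0, 0, 0], [0, 0, 0]]
  ]
}}

```text
t: 10.87
ee_pos: [0.5653, 0.1556, 0.0858]
orientation: [0.983, 0.183, 0.003, 0.001]
force: [0.1, 0.8, -0.2]
finger_gap: 0.0849
```

Run:
```python
from h import *
from workcell import robot,optics
s=robot.get_state();st(s)
p=optics.camera('wrist');cv2.imwrite('pics/w7.png',p['frame'])
```

```text
t 10.8667 p [0.5653 0.1556 0.0858] yaw 21.04 zax [ 5.4e-03 -7.0e-04 -1.0e+00] F [ 0.11  0.81 -0.21] gap 0.0849
```

View pics/w7.png

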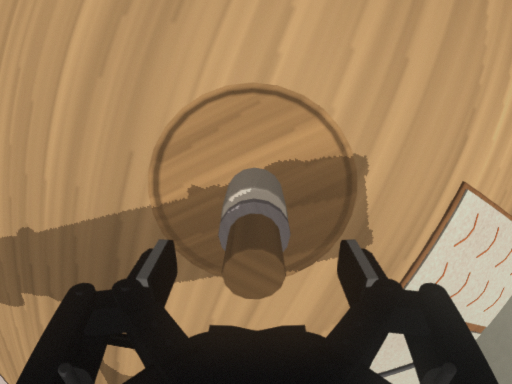

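The jar stands free at about column 254, with both fingers clear of it. Retreating upwards.

{"name": "drive_tool", "arguments": {
  "moves": [
    [0.085, [0, 0, -0.01], [0.1, -0.3, 0]],
    [0.085, [0, 0, -0.015], [0, 0, 0]],
    [0.085, [0, 0, -0.015], [0, 0, 0]],
    [0.085, [0, 0, -0.015], [0, 0, 0]],
    [0.085, [0, 0, -0.015], [0, 0, 0]],
    [0.085, [0, 0, -0.02], [0, 0, 0]],
    [0.085, [0, 0, -0.02], [0, 0, 0]],
    [0.085, [0, 0, -0.015], [0, 0, 0]]
  ]
}}

```text
t: 11.58
ee_pos: [0.563, 0.1555, 0.217]
orientation: [0.983, 0.183, -0.004, -0.0]
force: [0.5, -0.0, -0.2]
finger_gap: 0.0851
```

{"name": "drive_tool", "arguments": {
  "moves": [
    [0.085, [-0.02, 0, -0.01], [0, 0, 0]],
    [0.085, [-0.03, 0, 0], [0, 0, 0]],
    [0.085, [-0.02, 0, 0], [0, 0, 0]],
    [0.085, [0, 0, 0], [0, 0, 0]],
    [0.085, [0, 0, 0], [0, 0, 0]]
  ]
}}

```text
t: 12.0
ee_pos: [0.4989, 0.1325, 0.2364]
orientation: [0.983, 0.185, 0.001, -0.001]
force: [0.3, -0.1, 0.8]
finger_gap: 0.0851
```

Run:
```python
from h import *
from workcell import robot,optics
import pickle
s=robot.get_state();st(s)
d=pickle.load(open('d0.pkl','rb'))
for n in('scene','top'):
    p=optics.camera(n);cv2.imwrite(f'pics/{n}8.png',p['frame'])
    for t in ("jar_center","other_jar_center"):
        print(n,t,[(x['conf'],x['rect']) for x in optics.outline_of(t,p)][:2])
    if n=='scene': print('expected axis px foot/knobtop',proj(p,np.array([.564,.1555,.005])),proj(p,np.array([.564,.1555,.117])))
```

```text
t 12.0 p [0.4989 0.1325 0.2364] yaw 21.27 zax [ 0.0025  0.0016 -1.    ] F [ 0.32 -0.13  0.85] gap 0.0851
scene jar_center [(0.94, [312.1, 168.8, 24.6, 47.5])]
scene other_jar_center [(0.81, [143.9, 228.3, 29.2, 32.7]), (0.24, [312.4, 183.9, 78.6, 66.9])]
expected axis px foot/knobtop [311.75521144 185.13700958] [318.26669908 152.11892283]
top jar_center [(0.83, [170.3, 176.2, 19.7, 23.2])]
top other_jar_center [(0.6, [346.7, 166.8, 21.8, 31.3])]
```

View pics/scene8.png

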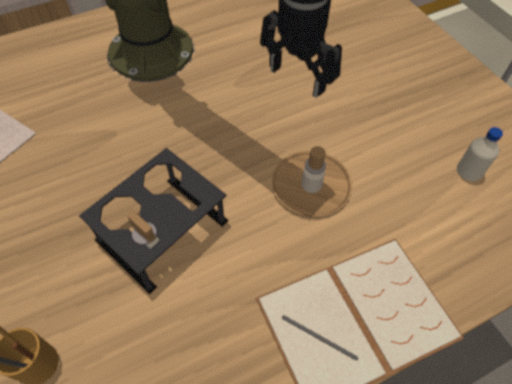

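View pics/top8.png

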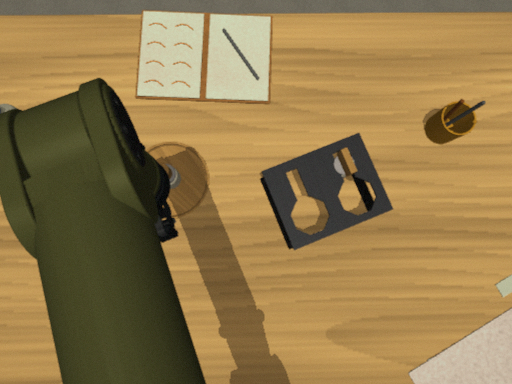

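The jar stands upright at the tray's centre (scene 313,170; knob top near 318,152 as predicted). The bar jar is unchanged at (144,229), and the gripper is clear. Handing in.

```bash
python3 -c "
from workcell import finish_job
print(finish_job())"
```

```text
the job is handed in; nothing more can be done
None
```

The round-knobbed jar now stands in the tray, and the job was handed in at about 12 s of the 43 s allowed. I gripped it by the knob, raised it about 4 mm, and slid it along the slot to the wide end (rack x about -0.04 m). From there I lifted it out, carried it over and lowered it until it touched the tray floor before opening the fingers.

- **Round-knobbed jar:** the last scene picture shows it upright near the tray's centre, within a few mm. Its knob top is where I predicted it (about pixel 318,152). In the top picture the arm partly hid it.
- **Bar-knobbed jar:** its outline is within about 2 px of the first pictures, so I saw no movement.
- **Gripper:** open and clear of everything, with wrist force near zero.
- **Disagreement:** the wrist camera placed the knob and the rack corners about 3–5 mm further in +y than the top camera. I aimed about 1 mm toward the wrist reading, and the grasp came out centred.

The hand-in reported no verdict.

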